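Clamp a printed house together and hold it

TASK

The two halves of the resin-printed house lie loose in the bench clamp. Pump the clamp's trigger until its rubber pad reaches them and shuts the seam, then pull on gently until the pad is pressed about half way into its cup: a firm hold that does not crush the thin prints. Finish still holding the trigger pulled in; never push the bar, jaw or prints by hand, and leave everything else where it stands.

Things in the scene. Friction and masses are not known exactly. Their poses are not given: they have to be found in the camera images.
- clamp: Bench clamp, screwed down: board 405 x 150 x 15 mm carrying in a row black pistol handle, black trigger, grey head, toothed steel bar with jaw, bed with two low rails, fixed jaw. Origin on the table under the trigger's pivot; x level along the bar, from handle to fixed jaw (the way the bar advances), z up. Board from x -118 to +288 mm; head 74 mm long about x = 0, 40 wide, 100 high.
- trigger_pivot (a point): Centre of the trigger's pivot pin, 85 mm above the table; the pin's axis is the clamp's y. The fixed handle behind the trigger is 24 mm thick (clamp's x), 20 mm wide, 178 mm high, its front face 45 to 50 mm behind the pivot (over 25 mm behind the fully pulled blade). Beside and above the trigger all is free.
- trigger_grip (a point): Point on the middle of the trigger blade to take hold of, 65 mm from the pivot along the blade (about 148 mm above the table).
- trigger_blade: The trigger's blade, the upright lever in front of the handle: 12 mm thick (x), 22 mm wide (y), its free end 88 mm from the pivot and about 170 mm above the table. Origin at the pivot; its z runs up the blade.
- trigger (a joint): Trigger angle: 0 at rest (blade leans 0.25 rad from upright towards the fixed jaw) to 0.5 rad fully pulled (leans 0.25 rad towards the handle); the grip point travels 32 mm. A spring returns it. Pulling at the grip point takes 3 N (rest) to 5 N (fully pulled), about 2 N more while the bar moves, plus about 0.8 N for each newton of clamping force.
- bar (a joint): Travel of the bar and jaw, 0 to 0.1 m, growing towards the fixed jaw. Pulling the trigger drives the bar 33 mm per rad, after up to 5 mm of idle travel; letting the trigger back leaves the bar at the last of its 5 mm teeth, held by a pawl. A full pull from rest advances it mostly 15 mm (10 to 17; a brisk one can throw it 5 mm further).
- toothed_bar: The steel bar (10 x 10 mm, 172 mm long, through the head 39 mm above the table) with the jaw and pad it carries. Origin moves with the bar: it lies 39 mm above the clamp's origin plus the bar's travel in x.
- pad: The moving jaw's soft rubber pad, 35 mm wide, 29 mm high. It sticks 10 mm out of its square grey cup and is pressed back into it by load, 1 mm for each 3 N: half way in is 15 N, flush with the cup is 30 N (the prints then crush). Moves with the bar; origin as toothed_bar while unloaded.
- pad_face (a point): Centre of the pad's front face, 40 mm above the table; unloaded it is 78 mm plus the bar's travel along the clamp's x from its origin.
- near_half: The half of the printed house next to the pad: 40 mm long (x), 50 mm wide (58 at the eaves), 68 mm high to the ridge, blue-grey, about 90 g, loose on the bed (15 mm above the table) between the rails. Origin under its centre, axes as the clamp's.
- near_back (a point): Centre of the gable end of the near half, which the pad will push, 25 mm above the bed.
- near_seam (a point): Centre of the cut face of the near half, 25 mm above the bed.
- far_half: The other half, same size, with a chimney, next to the fixed jaw.
- far_seam (a point): Centre of the cut face of the far half, 25 mm above the bed; meets near_seam when the seam is shut.
- fixed_jaw_face (a point): Centre of the rubber face of the fixed jaw, 239 mm along the clamp's x from its origin, 40 mm above the table; it does not yield.
- flush_cutters: Bystander: small flush cutters 130 mm long lying on the table; origin under their joint.
- spare_lamp_post: Bystander on the clamp board beside a rail: small printed lamp post, 43 mm high on a 26 x 22 mm foot; origin under its foot.
- dropper_bottle: Bystander on the clamp board beside the other rail: dark dropper bottle, 28 mm across, 62 mm high; origin under its centre.
- toothbrush: Bystander: toothbrush 170 mm long lying on the table; origin under its middle.
- scraper: Bystander: spatula-like scraper 190 mm long lying on the table; origin on its underside.
- funnel: Bystander: purple funnel standing mouth down, 92 mm across, 92 mm high; origin under its centre.
- wash_bottle: Bystander: white bottle 66 mm across, 170 mm high; origin under its centre.
- resin_bottle: Bystander: black bottle 72 mm across, 150 mm high; origin under its centre.
Mind the look-alikes: they are no part of the job. What is shaped like the near_half but yellow is not meant. What is shaped like the far_half but yellow is not meant.

How it is judged:
On the way, in this order (a step that is already met when the one before it is completed fails the run):
1. the pad has come up to the near half (distance between pad_face and near_back below 0.005 m), for 0.02 s.
2. the seam between the halves is shut (distance between near_seam and far_seam below 0.005 m), for 0.1 s.
At the end, for the whole second after the job is handed in: The halves stand upright in line, seam shut (cut-face centres within 5 mm), pressed by the pad with 5 to 26 N (about 1.7 to 8.7 mm into its cup) and against each other with over 3 N; the robot still holds the trigger (over 2 N), pulled at least 0.05 rad (distance between near_seam and far_seam below 0.005 m and angle between the x axis of near_half and the x axis of far_half, either way round below 0.1 rad and contact force between pad and near_half between 5 and 26 N and contact force between near_half and far_half above 3 N and angle between each of near_half, far_half's own z axis and vertical below 0.1 rad and value of joint trigger above 0.05 rad and contact force between any of the fingers, the arm and trigger_blade above 2 N); the arm keeps its last pose, push and grip.
It fails at once if the prints are crushed: the pad presses with over 32 N (contact force between pad and near_half above 32 N).
It fails at once if the robot pushes the bar, jaw or pad by hand (contact force between any of the fingers, the arm and toothed_bar above 2 N).
It fails at once if the robot pushes a print by hand (contact force between any of the fingers, the arm and near_half above 2 N or contact force between any of the fingers, the arm and far_half above 2 N).
It fails at once if a bystander is moved by over 25 mm (distance of any of flush_cutters, spare_lamp_post, dropper_bottle, toothbrush, scraper, funnel, wash_bottle, resin_bottle from where it was at the start of the episode above 0.025 m).
It also fails if it takes over 48 s, if anything falls off the work surface, if the arm or the gripper's body presses on something with over 40 N, if the wrist force passes 120 N, or if a joint passes its speed limit or range.

ROBOT

A 6-joint arm with a two-finger parallel gripper is mounted at the origin on the work surface. World frame = base frame: x ahead of the robot, y to its left, z up, the work surface at z = 0. Lengths are in m, angles in rad, forces in N, time in s.
With the tool pointing down it reaches from about 0.25 to 0.775 m from the base axis. Payload 4 kg.
Tool frame: the origin (TCP) lies on the centre line of the jaws, within the pads' length; the fingertips stand 19 mm ahead of it and the grasp point (between the pads) is the TCP; z points along the fingers, y is the direction in which the jaws open and shut (so a half turn about z gives the same grasp; the last joint's range is limited). The gripper opens to 94 mm and grips with 3 to 60 N. Pads are 16 mm wide; open, the fingers measure 119 mm over their backs; the gripper's body (75 mm by 177 mm) begins 78 mm behind the grasp point.
Start: joints at [-0.103, 0.087, 1.371, -0, 1.684, -0.103], TCP at [0.55, -0, 0.201] pointing down, gripper open.
Joint ranges: [-3.1, 3.1], [-0.76, 2.03], [0.27, 2.55], [-1.08, 4.22], [0.17, 2.65], [-2.57, 2.57]. Speed limits (rad/s): [2.79, 2.79, 3.14, 3.14, 3.14, 3.14].

INTERFACE

Orientations are given as a unit quaternion [w, x, y, z].
In Python, from bench import * gives the robot as it stands. The module is installed in compiled form; this text tells all that it offers.
- The arm moves only by the tool move_arm, never from a script. Its argument "series" is a list of rows, each an object with "delta_pos": the shift along the tool's x, y, z in m, a list of three; "roll": the turn about the tool's z in degrees. A call has 1 to 5 rows; each row shifts and turns the commanded pose from where the row before left it, along the tool's axes as they then stand; what a row does not reach is not made up. A row lasts 1/12 s, in which the tool goes at most 41.7 mm and 7.16 degrees, less where a joint would pass 70% of its speed; a pose out of reach is approached as far as the arm can. A call is refused whole if a number of a shift passes 0.0417 or a number of a turn 7.16, either way. A call with a gripper value outside its range is refused whole. "jaw" is the closure, from -1 (fully open) to 1 (shut), set as the call begins (left out, the last holds). The fingers move at their own pace and stop on an object; "newtons" is the grip in N (left out, the last holds). Time passes only in rows, so rows that do not move let the fingers close. It gives the time, the measured TCP pose, the force and the opening at its end, in the units of the state.
- sense(): the state, without advancing time (a new reading comes with each control period).
- get_image(name): name is "scene" or "side" or "wrist"; returns a dict with "frame" (480x640x3 uint8, red, green, blue), "K" (3x3 intrinsics, pixels), "k1" (the pictures are not rectified: a ray, as slopes to the right and down, at radius r is drawn at 1 + k1 r^2 times it, then the intrinsics apply), "world_from_camera" (4x4, takes a point from camera to world coordinates); the wrist camera has in their place "hand_eye" (4x4, takes a point from camera to tool coordinates, whose origin is the TCP and whose axes are the flange's). Camera axes: x right, y down, z forward; pixel columns grow to the right and rows downward; lengths in m; the calibration is good to about 2 mm. A picture is of the moment at which its call begins: read the wrist's pose just before it. There is no depth.
- hand_in(): hands the job in, once; it reports no verdict.
The state is a dict: "clock": time; "q": joint angles; "joint_velocities": joint speeds; "joint_efforts": joint torques, N m; "tcp_pos": TCP position; "orientation": TCP orientation; "contact_force": force on the tool from outside, world axes, zero at the start; "wrist_torque": the same for the moment, N m; "finger_gap": opening from 0.0 (shut) to 1.0 (fully open).
Only numpy, scipy, OpenCV 4.12 (cv2) and the standard library are available. Lean on these libraries where they do the work, as an engineer would, in place of code of your own. Each camera call takes 0.05 s, during which the arm holds its last target.

## Working session

There is one attempt and no reset: what is moved stays moved. The work goes in short steps, Python scripts to look and compute and a tool call to move; the robot and the scene stay as the last step left them, time stands still between calls to the robot, and variables do not carry over. Pictures are saved under pics/ and viewed, and the job is handed in when it is done.

Besides the shell and the picture viewer there is one more tool, called after "Emit:" as a command line: name --argument value ..., lists and objects as JSON in quotes. move_arm: Moves the arm, as the interface text tells. Its arguments: {"type":"object","properties":{"series":{"type":"array","items":{"type":"object","properties":{"delta_pos":{"type":"array","items":{"type":"number"}},"roll":{"type":"number"}}}},"jaw":{"type":"number"},"newtons":{"type":"number"}},"required":["series"]}

```bash
mkdir -p pics; python3 - <<'E'
from bench import *
import cv2,numpy as np,pickle
s=sense();print(s)
for n in ["scene","side","wrist"]:
    d=get_image(n);cv2.imwrite(f"pics/{n}0.png",d["frame"][:,:,::-1]);pickle.dump(d,open(f"{n}0.pkl","wb"))
    print(n,d["K"],d["k1"],d.get("world_from_camera",d.get("hand_eye")))
E
```

```text
{'clock': 0.0, 'q': array([-1.03122571e-01,  8.79128408e-02,  1.37224652e+00,  3.04565618e-05,
        1.68364236e+00, -1.03108051e-01]), 'joint_velocities': array([ 0.00049855,  0.00018266, -0.00085672, -0.00100246,  0.00051104,
       -0.00129919]), 'joint_efforts': array([ 1.28542815e-03, -3.40182602e+01, -3.02423716e+01,  7.18220207e-02,
        3.29729996e-02, -1.13141955e-04]), 'tcp_pos': array([5.49424205e-01, 5.33635135e-05, 1.99731197e-01]), 'orientation': array([-8.66810124e-04,  7.07110283e-01,  7.07102417e-01, -6.84736441e-04]), 'contact_force': array([0.46562661, 0.85131484, 0.11665982]), 'wrist_torque': array([-0.032202  ,  0.01938664, -0.01030437]), 'finger_gap': 0.9965221110724725}
scene [[436.48544175   0.         318.86986674]
 [  0.         436.48544175 241.59552767]
 [  0.           0.           1.        ]] -0.060085270453143394 [[-0.45907733  0.58215642 -0.67107519  1.21810383]
 [ 0.88826072  0.28758552 -0.35817238  0.40214842]
 [-0.01552085 -0.76051855 -0.64913068  0.85721966]
 [ 0.          0.          0.          1.        ]]
side [[569.38853476   0.         330.07679872]
 [  0.         569.38853476 246.794608  ]
 [  0.           0.           1.        ]] -0.0636011444444162 [[-0.93253934 -0.27965162  0.22839734  0.14138837]
 [-0.36096708  0.7070774  -0.60806605  0.93198223]
 [ 0.00855206 -0.64948944 -0.76032252  1.25737025]
 [ 0.          0.          0.          1.        ]]
wrist [[374.63524649   0.         315.49423463]
 [  0.         374.63524649 243.75128083]
 [  0.           0.           1.        ]] 0.004384573376579812 [[ 7.69118633e-04 -9.70252500e-01 -2.42093978e-01  6.98491135e-02]
 [ 9.99999546e-01  6.09991070e-04  7.32248383e-04 -1.52061984e-03]
 [-5.62790660e-04 -2.42094431e-01  9.70252529e-01 -1.83470559e-01]
 [ 0.00000000e+00  0.00000000e+00  0.00000000e+00  1.00000000e+00]]
```

View pics/scene0.png

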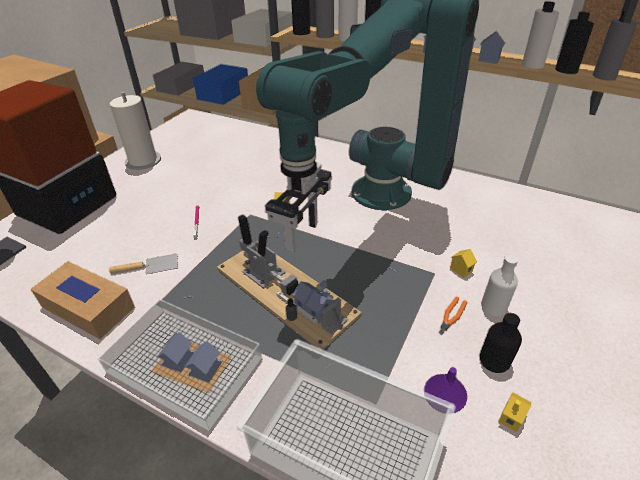

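View pics/side0.png

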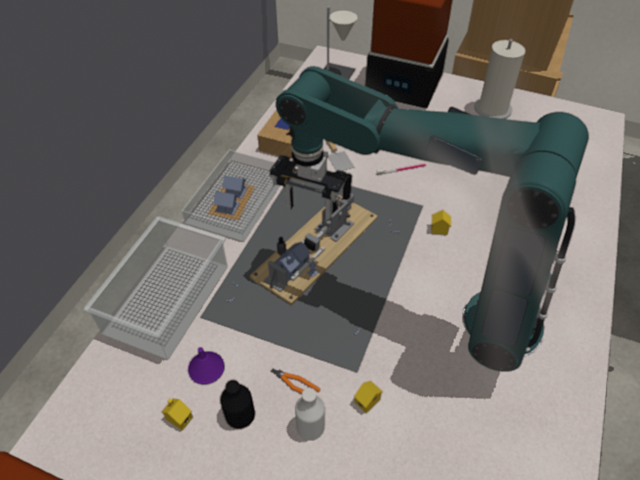

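View pics/wrist0.png

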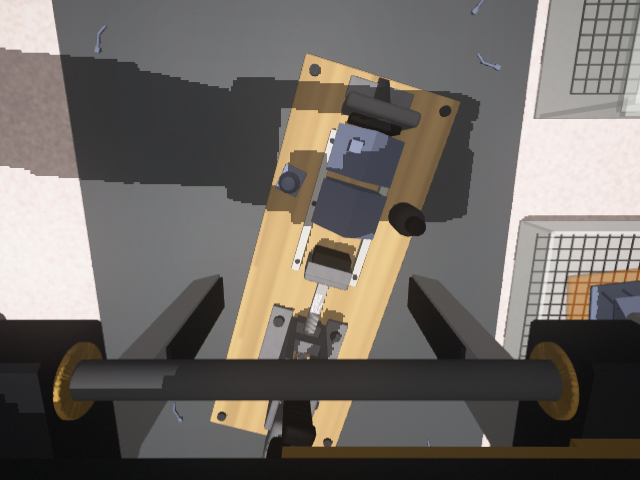

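```bash
cat > h.py <<'E'
import numpy as np,cv2,pickle
from scipy.spatial.transform import Rotation as R
def pose(s):
    T=np.eye(4);q=s["orientation"];T[:3,:3]=R.from_quat([q[1],q[2],q[3],q[0]]).as_matrix();T[:3,3]=s["tcp_pos"];return T
def cam(d,s=None):
    return d["world_from_camera"] if "world_from_camera" in d else pose(s)@d["hand_eye"]
def ray(d,uv,T):
    p=cv2.undistortPoints(np.array([[uv]],float),d["K"],np.array([d["k1"],0,0,0]))[0,0]
    return T[:3,3],T[:3,:3]@np.array([p[0],p[1],1])
def onz(d,uv,z,T):
    o,v=ray(d,uv,T);return o+v*(z-o[2])/v[2]
def proj(d,P,T):
    c=np.linalg.inv(T)@np.append(P,1);a=c[:2]/c[2];a=a*(1+d["k1"]*(a@a));return d["K"][:2,:2]@a+d["K"][:2,2]
def tri(rs):
    A=np.zeros((3,3));b=np.zeros(3)
    for o,v in rs:
        v=v/np.linalg.norm(v);M=np.eye(3)-np.outer(v,v);A+=M;b+=M@o
    return np.linalg.solve(A,b)
E
python3 - <<'E'
from h import *
from bench import sense
s=sense();d=pickle.load(open("wrist0.pkl","rb"));T=cam(d,s)
for uv in [(315,70),(445,111),(222,416),(328,442),(307,54),(461,100),(210,422)]:
    print(uv,onz(d,uv,.015,T).round(4))
for n in ["scene","side"]:
    d=pickle.load(open(n+"0.pkl","rb"))
    f=d["frame"]
    c={"scene":(205,210,380,360),"side":(240,180,390,310)}[n]
    im=f[c[1]:c[3],c[0]:c[2],::-1];cv2.imwrite(f"pics/{n}0c.png",cv2.resize(im,None,fx=4.5 if n=="scene" else 4.5,fy=4.5,interpolation=cv2.INTER_CUBIC)[:600,:800])
E
```

```text
(315, 70) [0.5474 0.1405 0.015 ]
(445, 111) [0.6684 0.1054 0.015 ]
(222, 416) [ 0.4413 -0.2252  0.015 ]
(328, 442) [ 0.5628 -0.2602  0.015 ]
(307, 54) [0.5402 0.1538 0.015 ]
(461, 100) [0.6823 0.115  0.015 ]
(210, 422) [ 0.427  -0.2332  0.015 ]
```

View pics/scene0c.png

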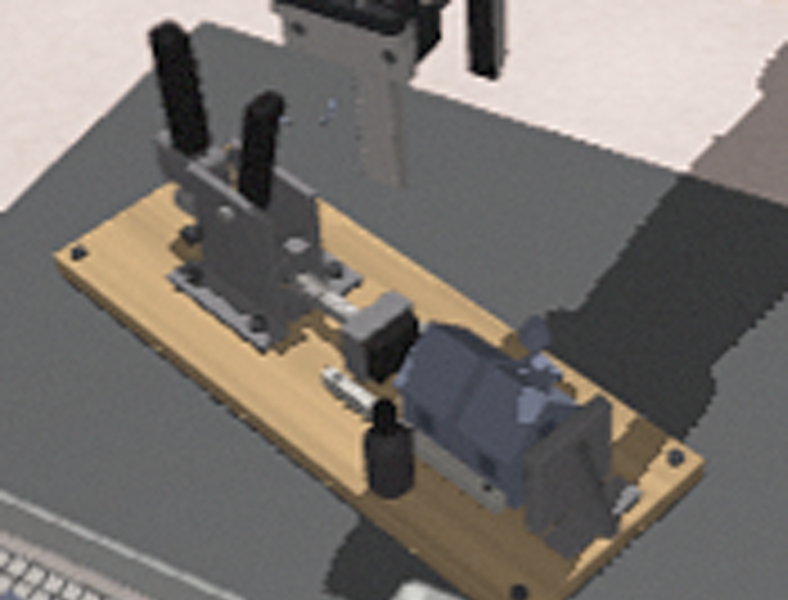

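View pics/side0c.png

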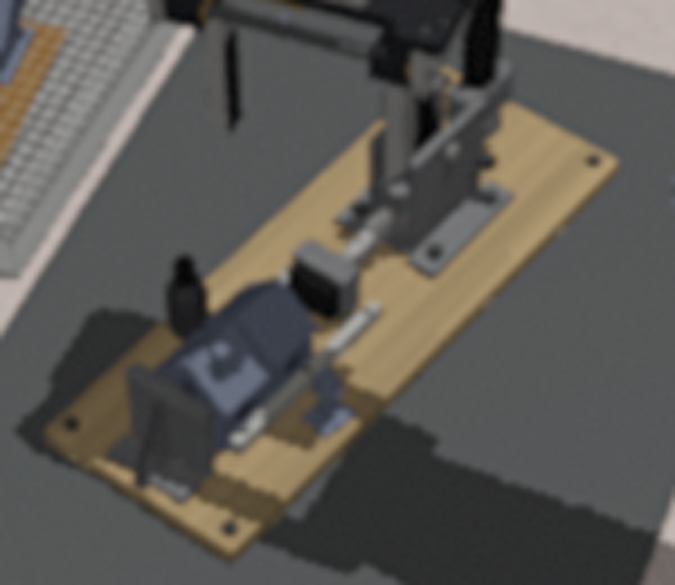

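```bash
cat >> h.py <<'E'
C0=np.array([0.5313,-0.1415,0]);ex=np.array([.2783,.9605,0]);ey=np.array([-.9605,.2783,0])
def cw(x,y,z): return C0+ex*x+ey*y+np.array([0,0,z])
def wc(P): P=np.asarray(P)-C0; return np.array([P@ex,P@ey,P[2]])
def blade(a,r=.065): return cw(r*np.sin(.25-a),0,.085+r*np.cos(.25-a))
E
python3 - <<'E'
from h import *
from bench import sense
s=sense()
for n in ["scene","side","wrist"]:
    d=pickle.load(open(n+"0.pkl","rb"));T=cam(d,s);f=d["frame"][:,:,::-1].copy()
    for P,c in [(blade(0,.088),(0,0,255)),(blade(0),(0,255,0)),(cw(0,0,.085),(255,255,0)),(cw(-.06,0,.178),(0,255,255)),(cw(.078,0,.04),(255,0,255)),(cw(.239,0,.04),(0,128,255))]:
        u=proj(d,P,T);print(n,u.round(0));cv2.circle(f,tuple(int(round(v)) for v in u),1,c,-1)
    c={"scene":(205,210,380,342),"side":(240,180,415,312),"wrist":(200,300,400,450)}[n]
    cv2.imwrite(f"pics/{n}0d.png",cv2.resize(f[c[1]:c[3],c[0]:c[2]],None,fx=4,fy=4,interpolation=cv2.INTER_CUBIC)[:600,:800])
E
```

```text
scene [262. 232.]
scene [262. 238.]
scene [260. 253.]
scene [241. 216.]
scene [281. 280.]
scene [326. 312.]
side [331. 192.]
side [332. 197.]
side [335. 210.]
side [348. 174.]
side [318. 236.]
side [282. 271.]
wrist [299. 441.]
wrist [299. 425.]
wrist [297. 390.]
wrist [268. 544.]
wrist [321. 294.]
wrist [372. 129.]
```

View pics/scene0d.png

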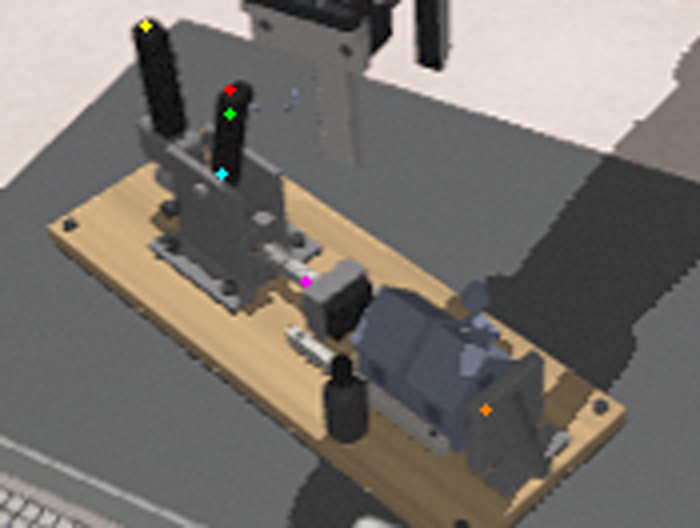

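View pics/wrist0d.png

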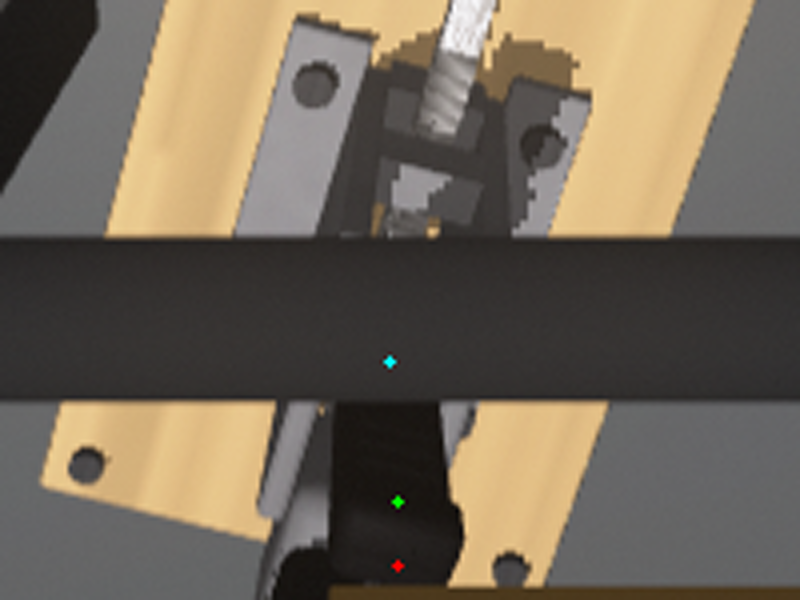

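Emit:
move_arm --series '[{"delta_pos": [0, 0, 0], "roll": 5.4}, {"delta_pos": [0, 0, 0], "roll": 5.4}, {"delta_pos": [0, 0, 0], "roll": 5.4}, {"delta_pos": [-0.025, 0.011, 0], "roll": 0}, {"delta_pos": [-0.025, 0.011, 0], "roll": 0}]' --jaw -1 --newtons 40

```text
clock: 0.57
tcp_pos: [0.5571, -0.0536, 0.2006]
orientation: [-0.0, 0.799, 0.602, -0.0]
contact_force: [0.8, -0.3, -1.1]
finger_gap: 0.997
```

Emit:
move_arm --series '[{"delta_pos": [-0.025, 0, 0], "roll": 0}, {"delta_pos": [-0.025, 0, 0], "roll": 0}, {"delta_pos": [-0.02, 0, 0], "roll": 0}, {"delta_pos": [0, 0, 0], "roll": 0}, {"delta_pos": [0, 0, 0], "roll": 0}]'

```text
clock: 0.98
tcp_pos: [0.5373, -0.1219, 0.2005]
orientation: [-0.0, 0.8, 0.6, 0.0]
contact_force: [0.3, 0.5, 0.3]
finger_gap: 0.997
```

```bash
cat > look.py <<'E'
from h import *
from bench import *
import sys
def look(tag,names=("scene","side","wrist")):
    s=sense();print("t",round(s["clock"],2),"tcp clamp mm",(wc(s["tcp_pos"])*1000).round(1),"F clamp",[round(float(s["contact_force"]@e),1) for e in (ex,ey,[0,0,1])],"gap",round(s["finger_gap"]*94,1),"toolx",pose(s)[:3,0].round(4))
    for n in names:
        d=get_image(n);pickle.dump((d,s),open(f"{n}_{tag}.pkl","wb"))
        f=d["frame"][:,:,::-1]
        if n=="scene":f=cv2.resize(f[210:342,205:380],None,fx=4.5,fy=4.5,interpolation=cv2.INTER_CUBIC)
        if n=="side":f=cv2.resize(f[160:310,240:410],None,fx=4,fy=4,interpolation=cv2.INTER_CUBIC)
        cv2.imwrite(f"pics/{n}_{tag}.png",f)
    return s
E
python3 -c "
from look import *
look('a')"
```

```text
t 0.98 tcp clamp mm [ 20.5  -0.4 200.5] F clamp [0.5, -0.2, 0.3] gap 93.7 toolx [2.809e-01 9.597e-01 6.000e-04]
```

View pics/scene_a.png

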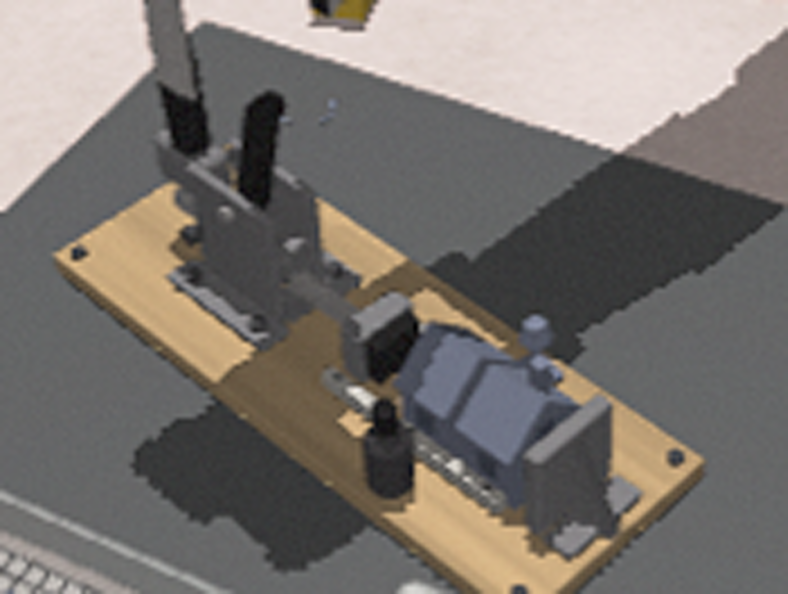

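View pics/wrist_a.png

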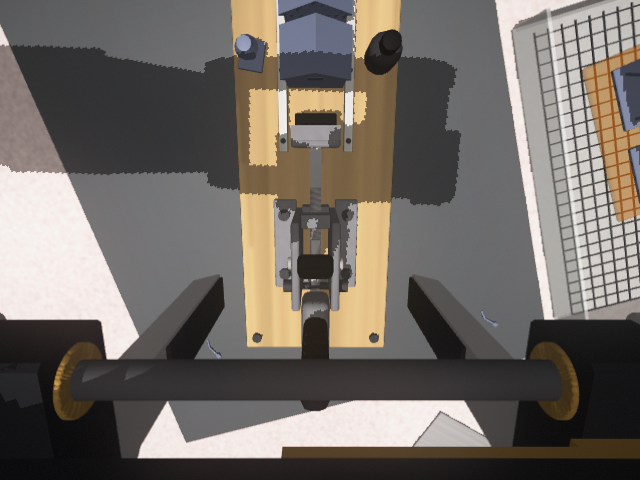

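```bash
python3 - <<'E'
from h import *
d,s=pickle.load(open("wrist_a.pkl","rb"));T=cam(d,s)
for nm,uv,z in [("padtopfront",(316,113),.0545),("padtopcup",(316,125),.0545),("gable ridge apex",(316,76),.083),("eave l",(279,85),.06),("eave r",(354,85),.06),("seam apex",(316,13),.083),("bladetip",(316,255),.17),("bladetip back",(316,278),.17)]:
    print(nm,(wc(onz(d,uv,z,T))*1000).round(1))
c=d["frame"][0:160,220:420,::-1];cv2.imwrite("pics/wa.png",cv2.resize(c,None,fx=4,fy=3.75,interpolation=cv2.INTER_CUBIC))
E
```

```text
padtopfront [120.2   0.3  54.5]
padtopcup [110.6   0.3  54.5]
gable ridge apex [143.6   0.3  83. ]
eave l [141.1  30.1  60. ]
eave r [140.9 -30.3  60. ]
seam apex [185.4   0.3  83. ]
bladetip [ 29.7   0.6 170. ]
bladetip back [ 15.3   0.6 170. ]
```

View pics/wa.png

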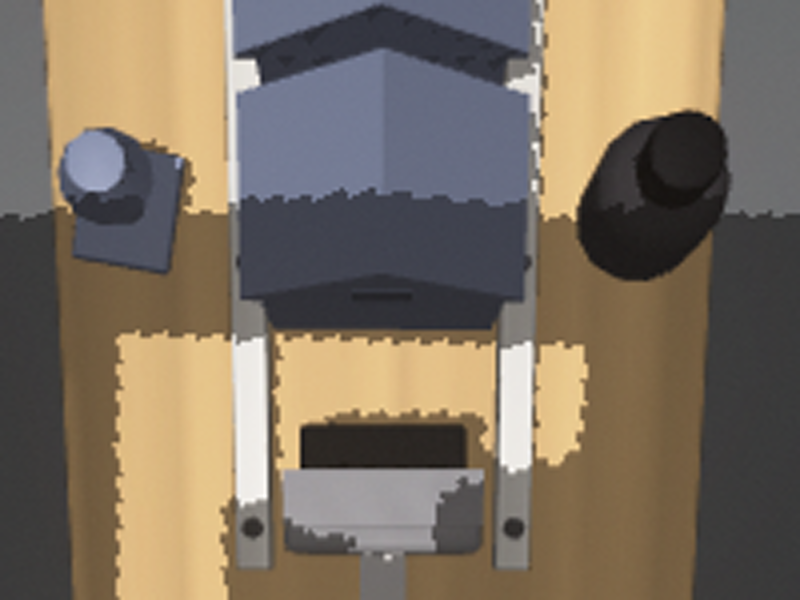

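Emit:
move_arm --series '[{"delta_pos": [-0.001, 0, 0.013], "roll": 0}, {"delta_pos": [-0.001, 0, 0.013], "roll": 0}, {"delta_pos": [-0.001, 0, 0.013], "roll": 0}, {"delta_pos": [-0.001, 0, 0.013], "roll": 0}, {"delta_pos": [0, 0, 0], "roll": 0}]'

```text
clock: 1.55
tcp_pos: [0.5351, -0.1235, 0.1457]
orientation: [-0.002, 0.799, 0.601, -0.002]
contact_force: [-0.3, 0.3, -0.5]
finger_gap: 0.999
```

Emit:
move_arm --series '[{"delta_pos": [0, 0, -0.002], "roll": 0}, {"delta_pos": [0, 0, 0], "roll": 0}, {"delta_pos": [0, 0, 0], "roll": 0}, {"delta_pos": [0, 0, 0], "roll": 0}, {"delta_pos": [0, 0, 0], "roll": 0}]' --jaw 1 --newtons 40

```text
clock: 1.97
tcp_pos: [0.537, -0.1253, 0.1518]
orientation: [0.001, 0.8, 0.6, 0.0]
contact_force: [0.4, -0.3, -0.2]
finger_gap: 0.684
```

```bash
python3 -c "
from look import *
look('b')"
```

```text
t 1.97 tcp clamp mm [ 17.2  -1.  151.8] F clamp [-0.2, -0.4, -0.2] gap 64.3 toolx [ 0.2789  0.9603 -0.    ]
```

View pics/scene_b.png

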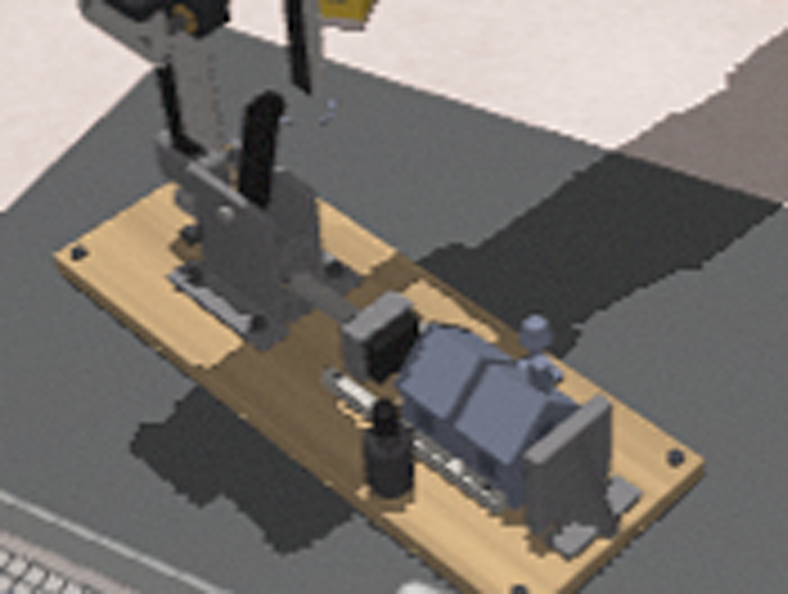

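View pics/wrist_b.png

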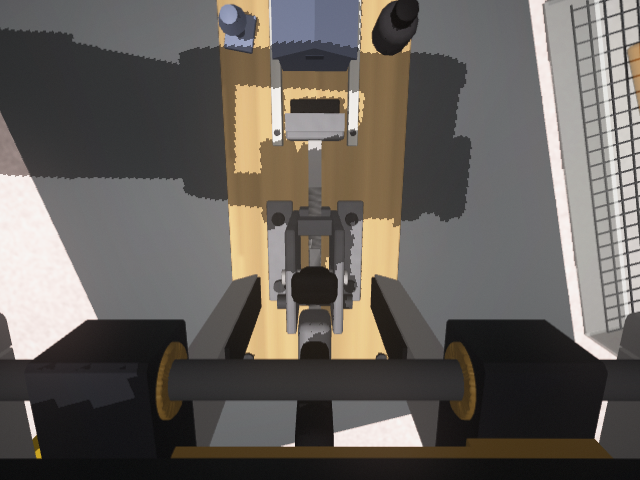

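Emit:
move_arm --series '[{"delta_pos": [0, 0, 0.002], "roll": 0}, {"delta_pos": [0, 0, 0], "roll": 0}, {"delta_pos": [0, 0, 0], "roll": 0}, {"delta_pos": [0, 0, 0], "roll": 0}, {"delta_pos": [0, 0, 0], "roll": 0}]'

```text
clock: 2.53
tcp_pos: [0.5361, -0.1251, 0.1488]
orientation: [-0.0, 0.8, 0.6, -0.0]
contact_force: [-1.7, -0.3, -0.1]
finger_gap: 0.227
```

Emit:
move_arm --series '[{"delta_pos": [0, 0, 0], "roll": 0}, {"delta_pos": [0, 0, 0], "roll": 0}, {"delta_pos": [0, 0, 0], "roll": 0}, {"delta_pos": [0, 0, 0], "roll": 0}]'

```text
clock: 2.87
tcp_pos: [0.5361, -0.1251, 0.1488]
orientation: [-0.0, 0.8, 0.6, -0.0]
contact_force: [-2.6, -0.4, 0.9]
finger_gap: 0.229
```

```bash
python3 -c "
from look import *
look('c',())"
```

```text
t 2.87 tcp clamp mm [ 1.710e+01 -1.000e-01  1.488e+02] F clamp [-1.1, 2.4, 0.9] gap 21.5 toolx [ 2.790e-01  9.603e-01 -1.000e-04]
```

Emit:
move_arm --series '[{"delta_pos": [-0.003, 0, -0.0007], "roll": 0}, {"delta_pos": [-0.003, 0, -0.0006], "roll": 0}, {"delta_pos": [-0.003, 0, -0.0004], "roll": 0}, {"delta_pos": [-0.003, 0, -0.0003], "roll": 0}, {"delta_pos": [-0.003, 0, -0.0001], "roll": 0}]'

```text
clock: 3.28
tcp_pos: [0.533, -0.1358, 0.1505]
orientation: [-0.003, 0.799, 0.601, 0.003]
contact_force: [1.7, 10.0, -0.5]
finger_gap: 0.228
```

Emit:
move_arm --series '[{"delta_pos": [-0.003, 0, 0.0001], "roll": 0}, {"delta_pos": [-0.003, 0, 0.0002], "roll": 0}, {"delta_pos": [-0.003, 0, 0.0004], "roll": 0}, {"delta_pos": [-0.003, 0, 0.0006], "roll": 0}, {"delta_pos": [-0.003, 0, 0.0007], "roll": 0}]'

```text
clock: 3.7
tcp_pos: [0.529, -0.1502, 0.1505]
orientation: [-0.002, 0.799, 0.601, 0.003]
contact_force: [-2.2, 8.8, 7.2]
finger_gap: 0.226
```

```bash
python3 -c "
from look import *
look('d')"
```

```text
t 3.7 tcp clamp mm [ -9.   -0.2 150.5] F clamp [7.9, 4.6, 7.2] gap 21.3 toolx [0.2766 0.961  0.0082]
```

View pics/scene_d.png

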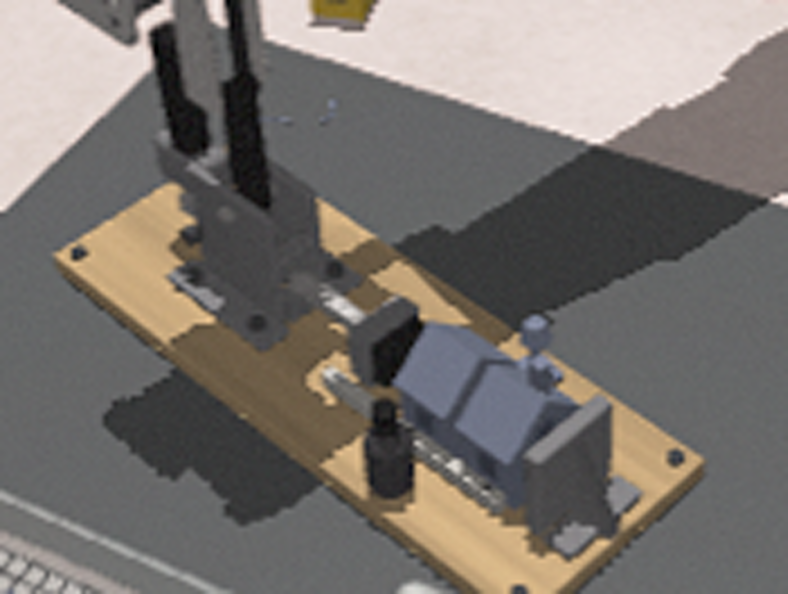

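View pics/wrist_d.png

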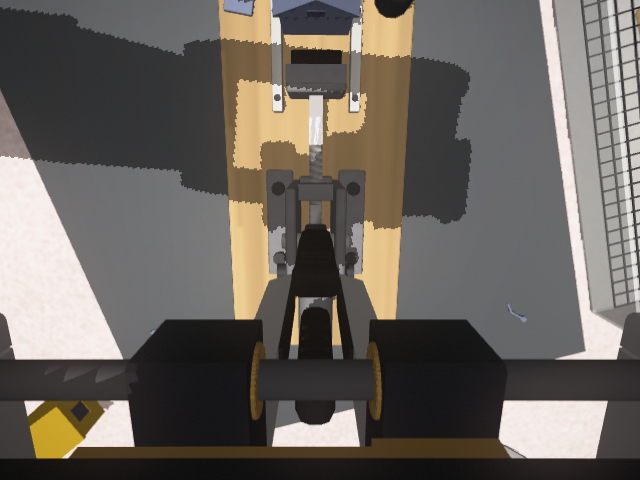

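Emit:
move_arm --series '[{"delta_pos": [-0.002, 0, 0.0003], "roll": 0}, {"delta_pos": [-0.002, 0, 0.0003], "roll": 0}, {"delta_pos": [-0.001, 0, 0.0002], "roll": 0}, {"delta_pos": [0, 0, 0], "roll": 0}, {"delta_pos": [0, 0, 0], "roll": 0}]'

```text
clock: 4.27
tcp_pos: [0.5275, -0.1554, 0.1499]
orientation: [-0.002, 0.799, 0.601, 0.003]
contact_force: [-1.8, 8.8, 6.9]
finger_gap: 0.227
```

```bash
cat >> look.py <<'E'
def pads(uvs,tag):
    d,s=pickle.load(open(f"wrist_{tag}.pkl","rb"));T=cam(d,s)
    for uv,z in uvs: print(uv,(wc(onz(d,uv,z,T))*1000).round(1))
def crop(tag,r=(0,160,220,420)):
    d,s=pickle.load(open(f"wrist_{tag}.pkl","rb"));c=d["frame"][r[0]:r[1],r[2]:r[3],::-1];cv2.imwrite(f"pics/w_{tag}.png",cv2.resize(c,None,fx=4,fy=3.75,interpolation=cv2.INTER_CUBIC))
E
python3 -c "
from look import *
look('e');crop('e')"
```

```text
t 4.27 tcp clamp mm [-14.4  -0.2 149.9] F clamp [8.0, 4.2, 6.9] gap 21.4 toolx [0.277  0.9608 0.0072]
```

View pics/w_e.png

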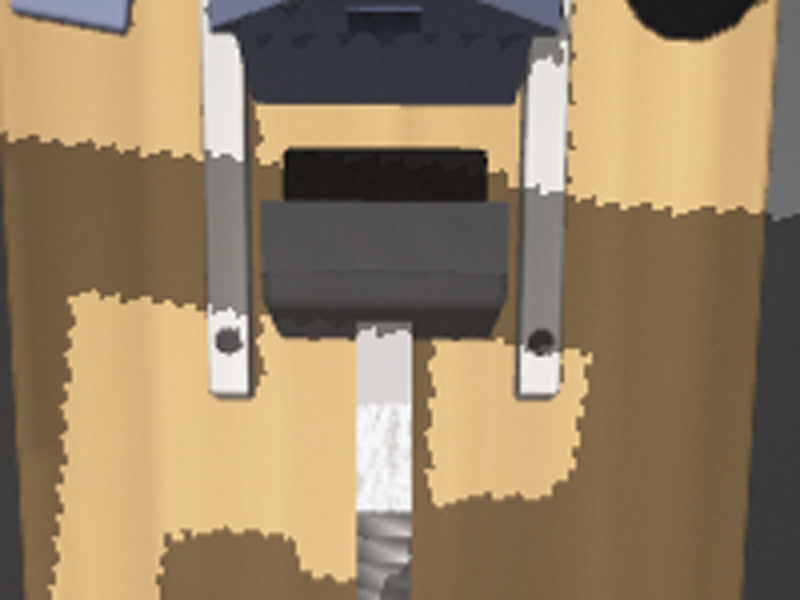

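```bash
python3 -c "
from look import *
pads([((316,40),.0545),((316,54),.0545),((316,27.5),.015)],'e')"
```

```text
(316, 40) [128.1   1.   54.5]
(316, 54) [119.5   0.9  54.5]
(316, 27.5) [147.4   0.9  15. ]
```

Emit:
move_arm --series '[{"delta_pos": [0.007, 0, -0.0012], "roll": 0}, {"delta_pos": [0.007, 0, -0.0007], "roll": 0}, {"delta_pos": [0.007, 0, -0.0002], "roll": 0}, {"delta_pos": [0.007, 0, 0.0005], "roll": 0}, {"delta_pos": [0.007, 0, 0.001], "roll": 0}]'

```text
clock: 4.83
tcp_pos: [0.535, -0.1295, 0.149]
orientation: [0.003, 0.8, 0.6, -0.005]
contact_force: [-11.7, -18.8, 5.3]
finger_gap: 0.226
```

Emit:
move_arm --series '[{"delta_pos": [0, 0, 0], "roll": 0}, {"delta_pos": [0, 0, 0], "roll": 0}]'

```text
clock: 5.0
tcp_pos: [0.5348, -0.1297, 0.149]
orientation: [0.003, 0.8, 0.599, -0.005]
contact_force: [-7.4, -9.6, 3.0]
finger_gap: 0.227
```

```bash
python3 -c "
from look import *
look('f');crop('f')"
```

```text
t 5.0 tcp clamp mm [ 1.23e+01 -1.00e-01  1.49e+02] F clamp [-11.3, 4.5, 3.0] gap 21.3 toolx [ 0.2812  0.9596 -0.0107]
```

View pics/w_f.png

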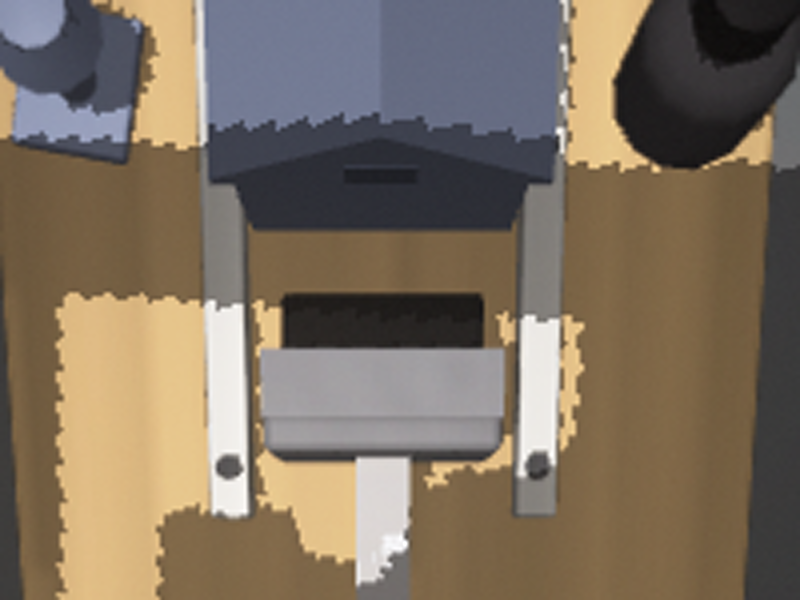

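View pics/scene_f.png

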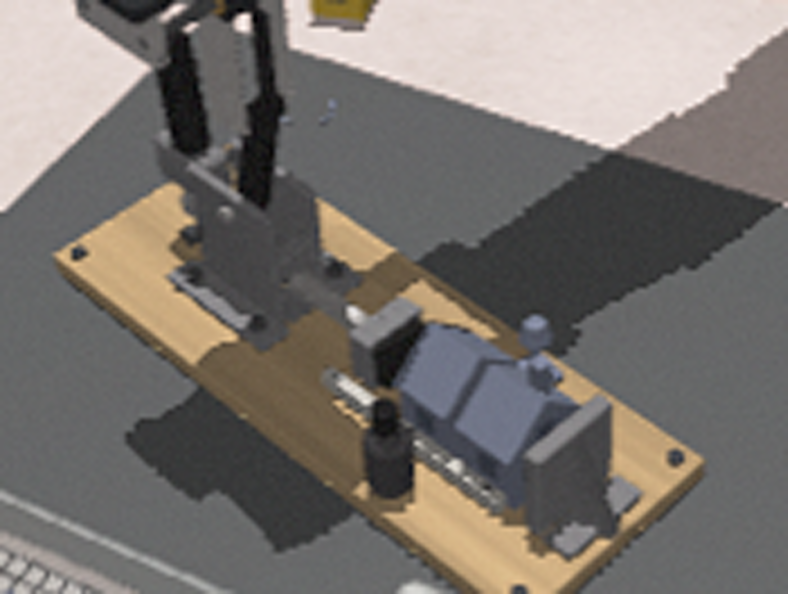

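View pics/wrist_f.png

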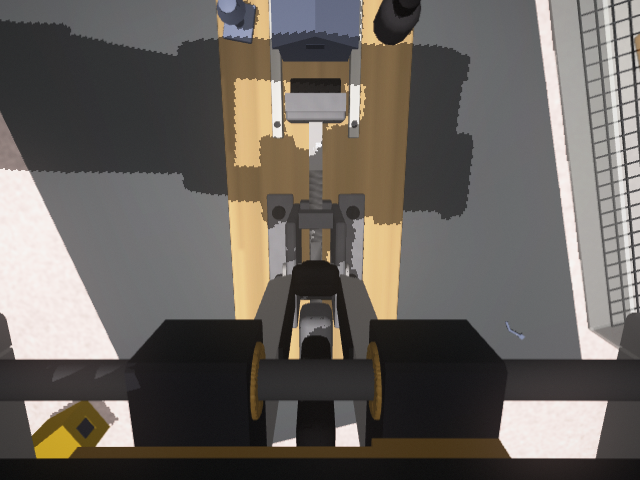

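View pics/side_f.png

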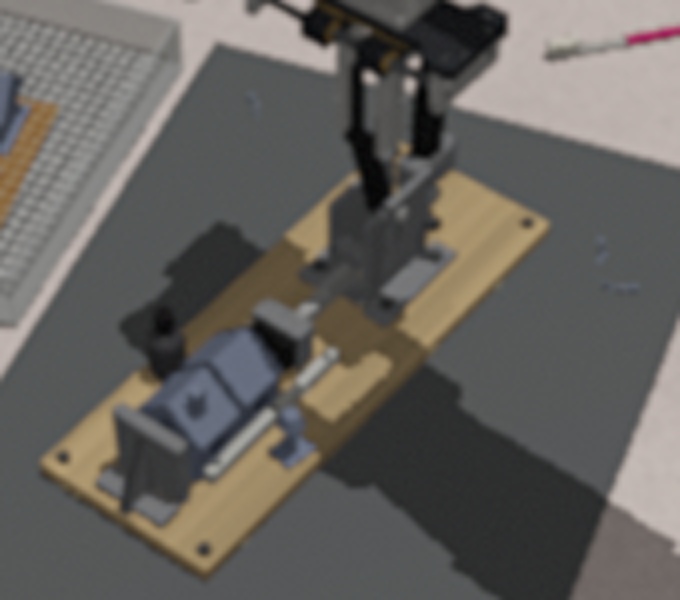

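```bash
python3 -c "
from look import *
pads([((316,78),.0545),((316,92.5),.0545),((316,61),.015)],'f')
pads([((316,87.5),.015)],'a')"
```

```text
(316, 78) [128.8   0.6  54.5]
(316, 92.5) [119.5   0.6  54.5]
(316, 61) [147.4   0.5  15. ]
(316, 87.5) [146.    0.2  15. ]
```

Emit:
move_arm --series '[{"delta_pos": [-0.004, 0, -0.0005], "roll": 0}, {"delta_pos": [-0.004, 0, -0.0006], "roll": 0}, {"delta_pos": [-0.004, 0, -0.0005], "roll": 0}, {"delta_pos": [-0.004, 0, -0.0003], "roll": 0}, {"delta_pos": [-0.004, 0, 0], "roll": 0}]' --newtons 60

```text
clock: 5.57
tcp_pos: [0.5322, -0.1391, 0.1504]
orientation: [-0.004, 0.799, 0.602, 0.004]
contact_force: [0.2, 12.1, 1.6]
finger_gap: 0.226
```

Emit:
move_arm --series '[{"delta_pos": [-0.004, 0, 0.0001], "roll": 0}, {"delta_pos": [-0.004, 0, 0.0003], "roll": 0}, {"delta_pos": [-0.004, 0, 0.0004], "roll": 0}, {"delta_pos": [-0.004, 0, 0.0006], "roll": 0}, {"delta_pos": [-0.003, 0, 0.0005], "roll": 0}]'

```text
clock: 5.98
tcp_pos: [0.5269, -0.1576, 0.1496]
orientation: [-0.003, 0.799, 0.602, 0.004]
contact_force: [-2.6, 9.9, 4.8]
finger_gap: 0.206
```

```bash
python3 -c "
from look import *
look('g');crop('g')"
```

```text
t 5.98 tcp clamp mm [-16.7  -0.2 149.6] F clamp [8.8, 5.3, 4.8] gap 19.4 toolx [0.276  0.9611 0.0102]
```

View pics/wrist_g.png

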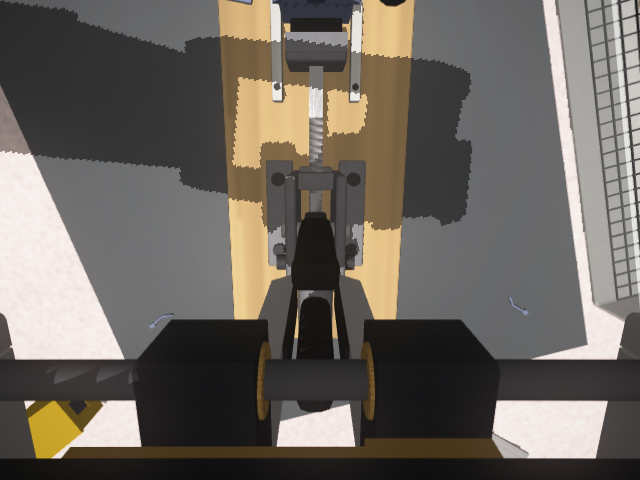

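```bash
python3 -c "
from look import *
pads([((316,18),.0545),((316,32),.0545)],'g');print(sense()['q'])"
```

```text
(316, 18) [139.5   1.2  54.5]
(316, 32) [131.1   1.1  54.5]
[-0.40079946  0.10285366  1.4556598   0.00821073  1.58429766 -0.1202759 ]
```

View pics/w_g.png

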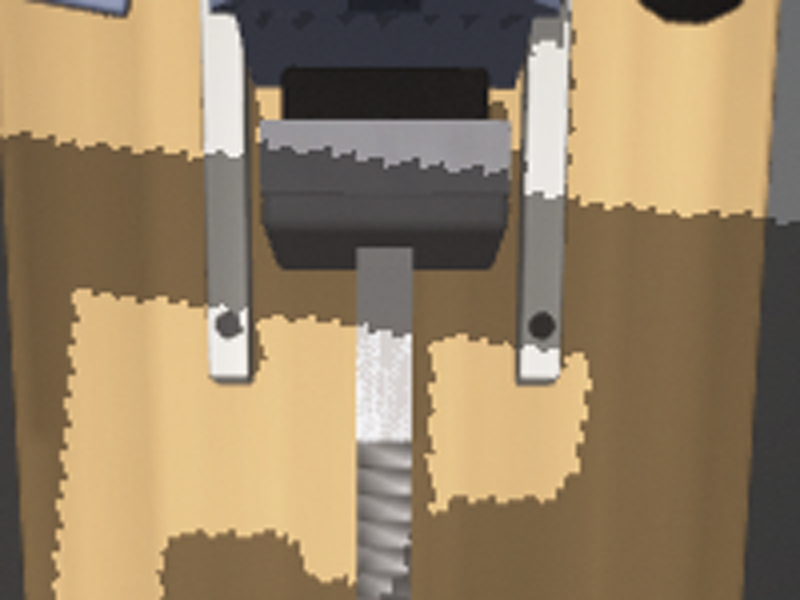

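View pics/scene_g.png

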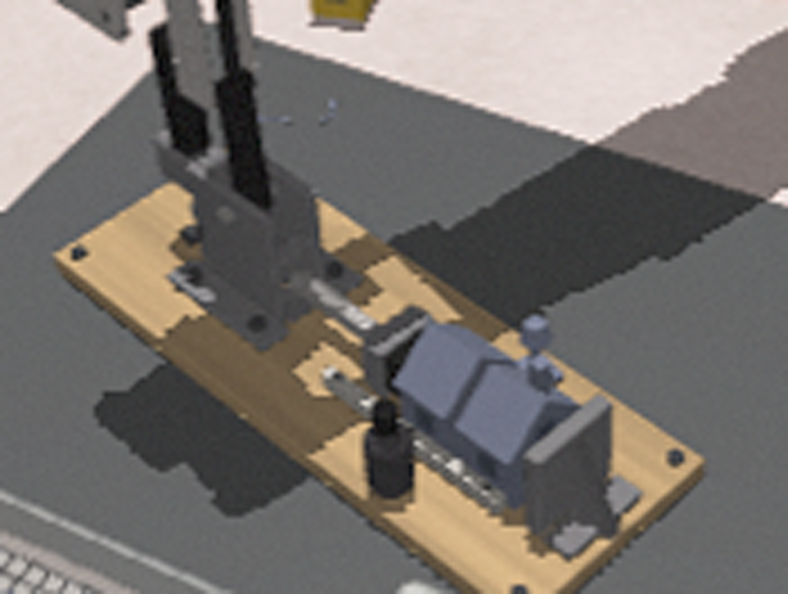

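Emit:
move_arm --series '[{"delta_pos": [0.004, 0, 0], "roll": 0}, {"delta_pos": [0.004, 0, 0], "roll": 0}, {"delta_pos": [0.004, 0, 0], "roll": 0}, {"delta_pos": [0.004, 0, 0], "roll": 0}, {"delta_pos": [0.004, 0, 0], "roll": 0}]' --jaw -0.1 --newtons 40

```text
clock: 6.55
tcp_pos: [0.5317, -0.1433, 0.1487]
orientation: [0.0, 0.8, 0.6, 0.0]
contact_force: [0.1, -0.6, -0.4]
finger_gap: 0.517
```

Emit:
move_arm --series '[{"delta_pos": [0, 0, -0.01], "roll": 0}, {"delta_pos": [0, 0, -0.015], "roll": 0}, {"delta_pos": [0, 0, -0.015], "roll": 0}, {"delta_pos": [0.02, 0, -0.01], "roll": 0}, {"delta_pos": [0.025, 0, 0], "roll": 0}]'

```text
clock: 6.97
tcp_pos: [0.5454, -0.1018, 0.2029]
orientation: [0.003, 0.801, 0.599, 0.002]
contact_force: [0.0, 0.6, 0.7]
finger_gap: 0.547
```

Emit:
move_arm --series '[{"delta_pos": [0.01, 0, 0], "roll": 0}, {"delta_pos": [0, 0, 0], "roll": 0}, {"delta_pos": [0, 0, 0], "roll": 0}, {"delta_pos": [0, 0, 0], "roll": 0}, {"delta_pos": [0, 0, 0], "roll": 0}]' --jaw 1

```text
clock: 7.38
tcp_pos: [0.5462, -0.0916, 0.1983]
orientation: [-0.0, 0.8, 0.6, -0.0]
contact_force: [0.1, -0.5, -0.2]
finger_gap: 0.23
```

```bash
python3 -c "
from look import *
look('i');crop('i')"
```

```text
t 7.38 tcp clamp mm [ 52.1  -0.4 198.3] F clamp [-0.5, -0.3, -0.2] gap 21.7 toolx [ 2.801e-01  9.600e-01 -6.000e-04]
```

View pics/wrist_i.png

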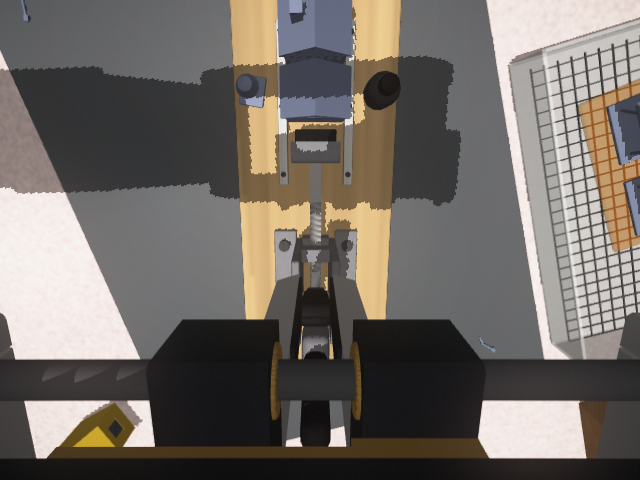

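View pics/scene_i.png

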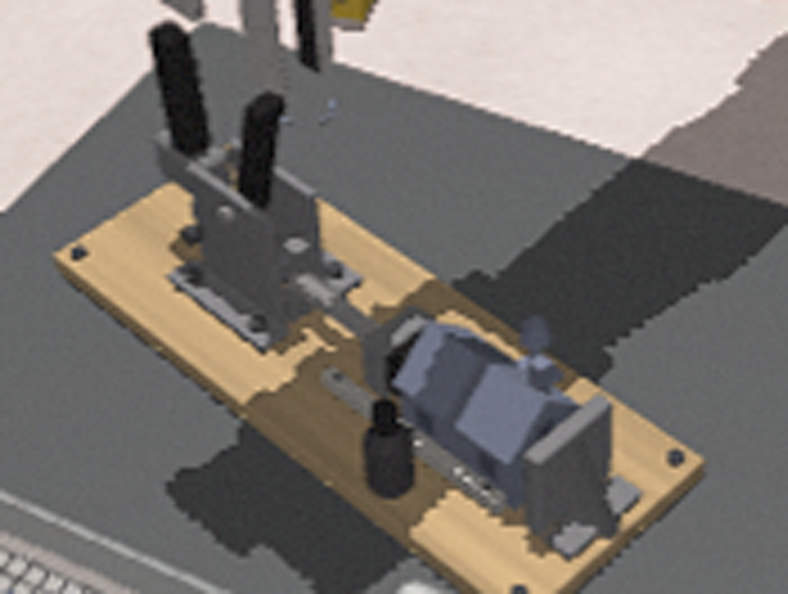

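Emit:
move_arm --series '[{"delta_pos": [0, 0, 0.01], "roll": 0}, {"delta_pos": [0, 0, 0.012], "roll": 0}, {"delta_pos": [0, 0, 0.012], "roll": 0}, {"delta_pos": [0, 0, 0.012], "roll": 0}, {"delta_pos": [-0.005, 0, 0], "roll": 0}]'

```text
clock: 7.95
tcp_pos: [0.543, -0.0944, 0.1481]
orientation: [-0.003, 0.799, 0.601, -0.002]
contact_force: [-0.3, -0.3, -0.9]
finger_gap: 0.011
```

Emit:
move_arm --series '[{"delta_pos": [-0.005, 0, 0], "roll": 0}, {"delta_pos": [-0.004, 0, 0], "roll": 0}, {"delta_pos": [-0.003, 0, 0], "roll": 0}, {"delta_pos": [-0.003, 0, 0], "roll": 0}]'

```text
clock: 8.28
tcp_pos: [0.5416, -0.1089, 0.1539]
orientation: [-0.0, 0.8, 0.601, 0.002]
contact_force: [0.2, 5.6, 3.8]
finger_gap: 0.003
```

```bash
python3 -c "
from look import *
look('j')"
```

```text
t 8.28 tcp clamp mm [ 34.1  -0.8 153.9] F clamp [5.5, 1.4, 3.8] gap 0.3 toolx [0.2787 0.9604 0.0033]
```

View pics/wrist_j.png

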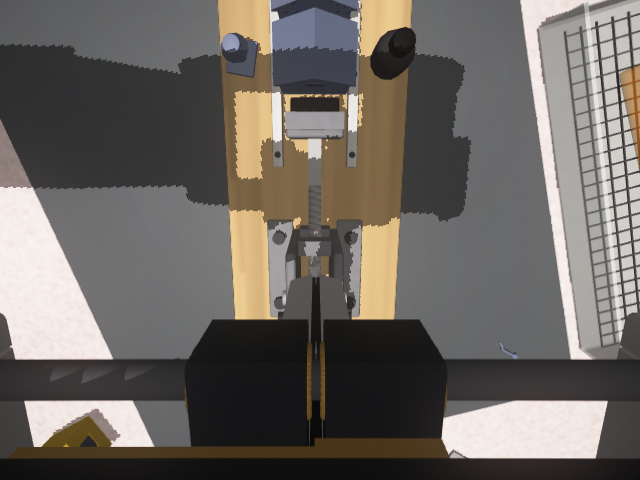

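View pics/scene_j.png

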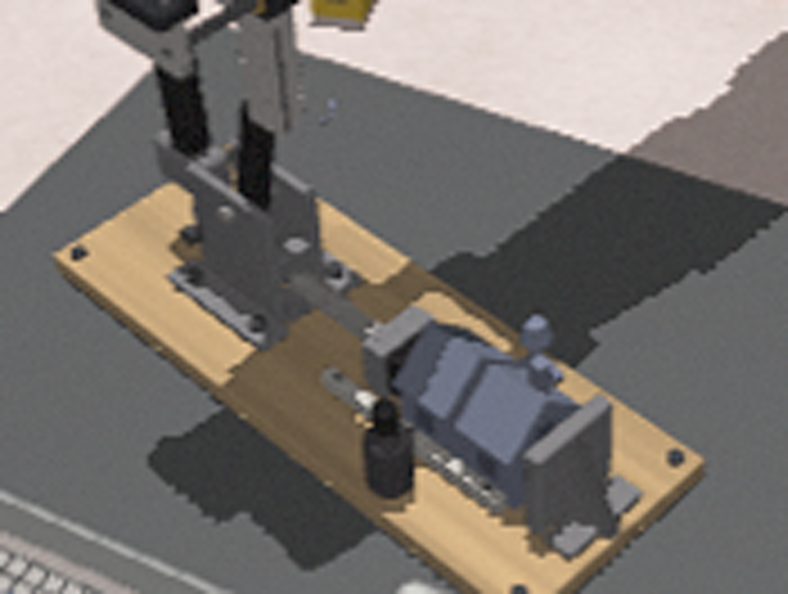

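Emit:
move_arm --series '[{"delta_pos": [-0.003, 0, 0], "roll": 0}, {"delta_pos": [-0.003, 0, 0], "roll": 0}, {"delta_pos": [-0.003, 0, 0], "roll": 0}, {"delta_pos": [-0.003, 0, 0], "roll": 0}, {"delta_pos": [-0.003, 0, 0], "roll": 0}]'

```text
clock: 8.85
tcp_pos: [0.538, -0.1237, 0.1543]
orientation: [0.001, 0.799, 0.601, 0.002]
contact_force: [1.2, 3.7, 3.5]
finger_gap: 0.004
```

Emit:
move_arm --series '[{"delta_pos": [-0.003, 0, 0], "roll": 0}, {"delta_pos": [-0.003, 0, 0], "roll": 0}, {"delta_pos": [-0.003, 0, 0], "roll": 0}, {"delta_pos": [-0.003, 0, 0], "roll": 0}, {"delta_pos": [0, 0, 0], "roll": 0}]'

```text
clock: 9.27
tcp_pos: [0.5344, -0.1358, 0.1539]
orientation: [0.001, 0.8, 0.6, 0.001]
contact_force: [2.3, 4.9, 5.0]
finger_gap: 0.004
```

```bash
python3 -c "
from look import *
look('k');crop('k')"
```

```text
t 9.27 tcp clamp mm [  6.3  -1.4 153.9] F clamp [5.4, -0.8, 5.0] gap 0.4 toolx [2.789e-01 9.603e-01 9.000e-04]
```

View pics/w_k.png

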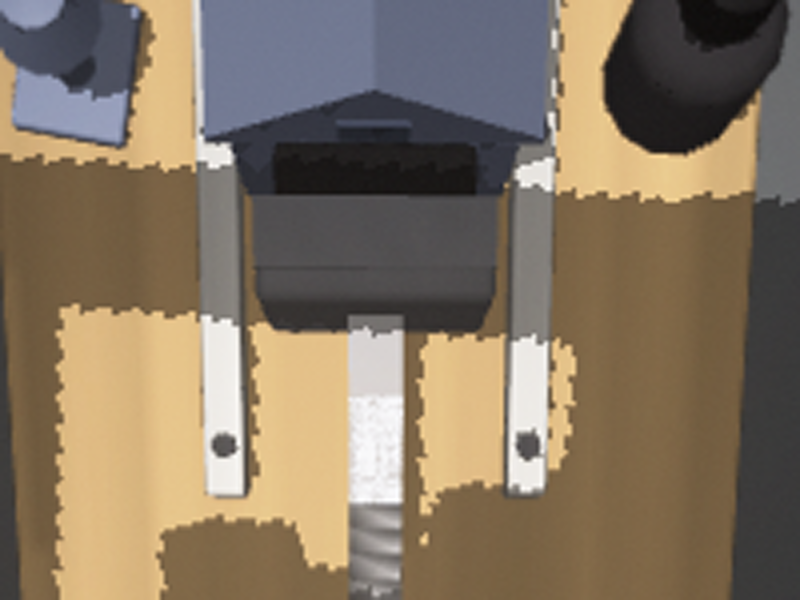

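View pics/scene_k.png

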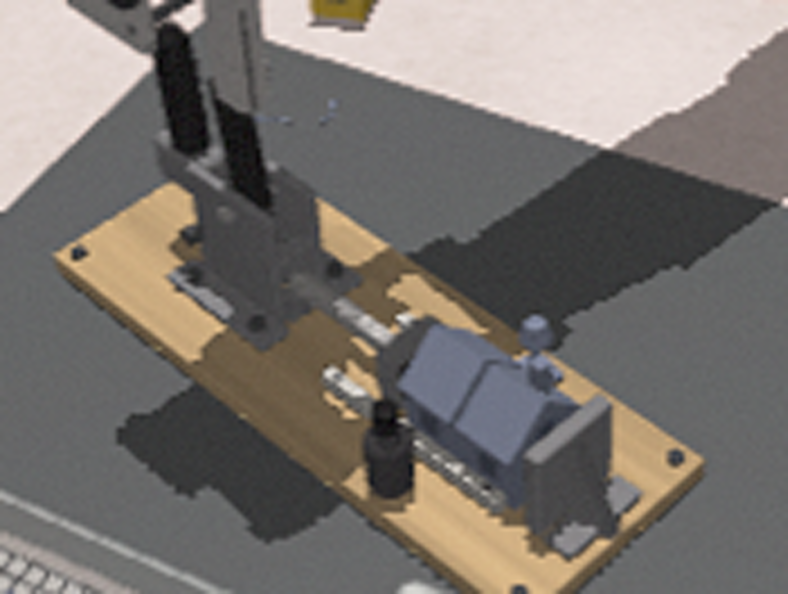

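```bash
python3 -c "
from look import *
pads([((314,38),.0545),((314,52),.0545),((314,24.5),.083)],'k')"
```

```text
(314, 38) [150.3   0.6  54.5]
(314, 52) [141.6   0.6  54.5]
(314, 24.5) [150.2   0.6  83. ]
```

Emit:
move_arm --series '[{"delta_pos": [-0.002, 0, 0], "roll": 0}, {"delta_pos": [-0.002, 0, 0], "roll": 0}, {"delta_pos": [-0.001, 0, 0], "roll": 0}, {"delta_pos": [0, 0, 0], "roll": 0}]'

```text
clock: 9.75
tcp_pos: [0.5329, -0.1404, 0.1533]
orientation: [0.001, 0.8, 0.601, 0.001]
contact_force: [2.2, 4.0, 5.4]
finger_gap: 0.005
```

```bash
python3 -c "
from look import *
look('l');crop('l')"
```

```text
t 9.75 tcp clamp mm [  1.5  -1.2 153.3] F clamp [4.4, -1.0, 5.4] gap 0.5 toolx [2.786e-01 9.604e-01 7.000e-04]
```

View pics/w_l.png

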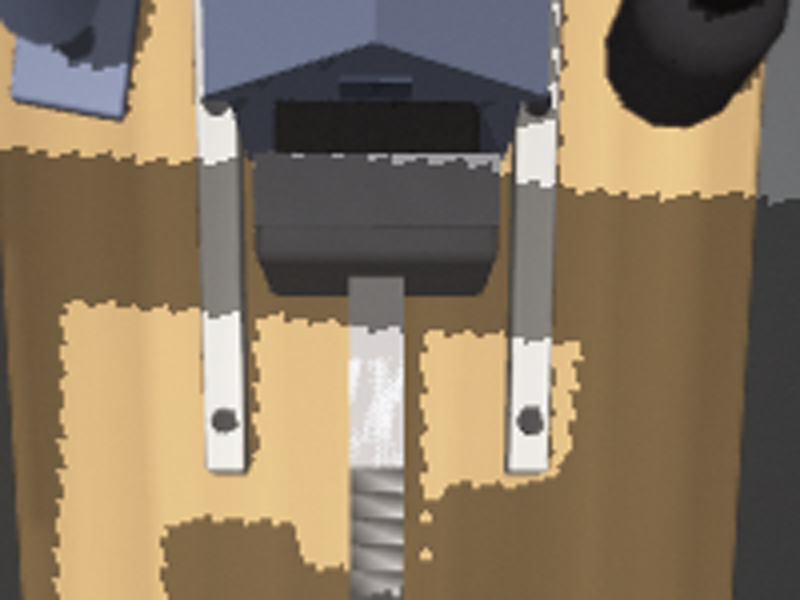

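```bash
python3 -c "
from look import *
pads([((314,27),.0545),((314,41),.0545),((314,12),.083)],'l')"
```

```text
(314, 27) [152.    0.9  54.5]
(314, 41) [143.4   0.9  54.5]
(314, 12) [152.    0.8  83. ]
```

Emit:
move_arm --series '[{"delta_pos": [0.007, 0, 0], "roll": 0}, {"delta_pos": [0.007, 0, 0], "roll": 0}, {"delta_pos": [0.007, 0, 0], "roll": 0}, {"delta_pos": [0.007, 0, 0], "roll": 0}, {"delta_pos": [0.007, 0, 0], "roll": 0}]'

```text
clock: 10.32
tcp_pos: [0.541, -0.1063, 0.1513]
orientation: [-0.001, 0.8, 0.6, -0.001]
contact_force: [0.2, 2.5, -1.1]
finger_gap: 0.007
```

Emit:
move_arm --series '[{"delta_pos": [0.002, 0, 0], "roll": 0}, {"delta_pos": [0, 0, 0], "roll": 0}, {"delta_pos": [0, 0, 0], "roll": 0}]'

```text
clock: 10.57
tcp_pos: [0.5421, -0.1054, 0.1526]
orientation: [0.0, 0.8, 0.6, -0.001]
contact_force: [-0.0, 1.1, -0.5]
finger_gap: 0.007
```

```bash
python3 -c "
from look import *
look('m');crop('m')"
```

```text
t 10.57 tcp clamp mm [ 37.7  -0.3 152.6] F clamp [1.0, 0.3, -0.5] gap 0.7 toolx [ 0.2789  0.9603 -0.0012]
```

View pics/w_m.png

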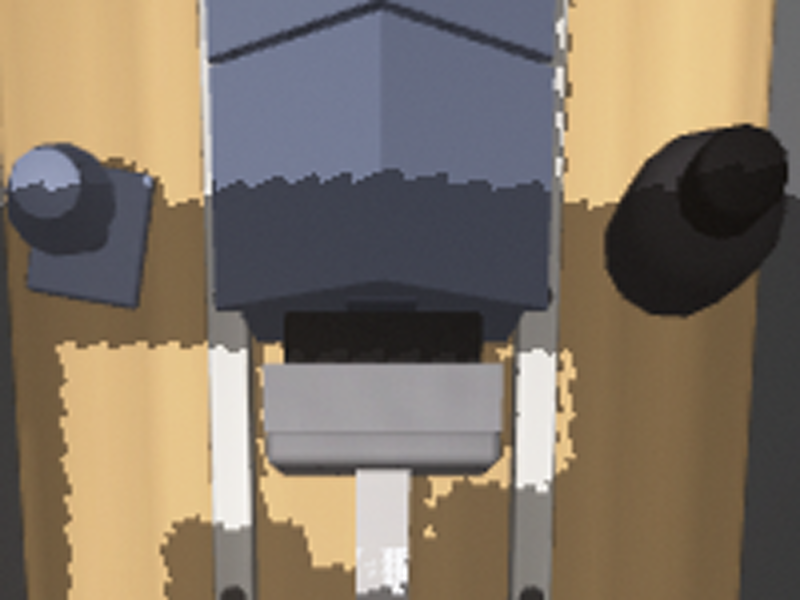

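View pics/scene_m.png

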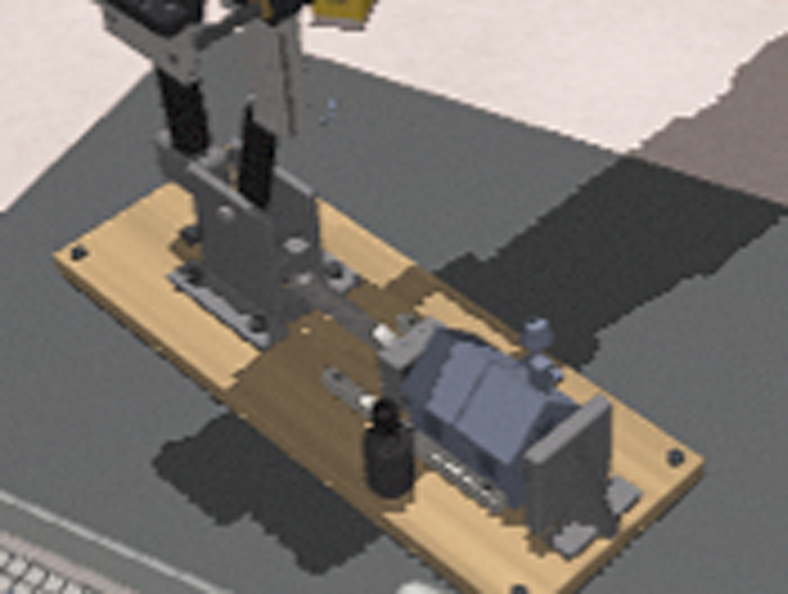

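```bash
python3 -c "
from look import *
pads([((316,83),.0545),((316,97),.0545),((316,75),.083),((316,16.5+0),.06),((316,1),.083)],'m')"
```

```text
(316, 83) [152.6   0.6  54.5]
(316, 97) [143.5   0.6  54.5]
(316, 75) [152.7   0.7  83. ]
(316, 16.5) [192.4   0.7  60. ]
(316, 1) [193.6   0.7  83. ]
```

Emit:
move_arm --series '[{"delta_pos": [-0.004, 0, 0], "roll": 0}, {"delta_pos": [-0.003, 0, 0], "roll": 0}, {"delta_pos": [-0.003, 0, 0], "roll": 0}, {"delta_pos": [-0.003, 0, 0], "roll": 0}, {"delta_pos": [-0.003, 0, 0], "roll": 0}]'

```text
clock: 11.13
tcp_pos: [0.539, -0.1191, 0.1546]
orientation: [-0.0, 0.799, 0.601, 0.002]
contact_force: [1.5, 6.0, 3.9]
finger_gap: 0.005
```

```bash
python3 -c "
from look import *
look('n');crop('n')"
```

```text
t 11.13 tcp clamp mm [ 23.6  -1.1 154.6] F clamp [6.2, 0.3, 3.9] gap 0.5 toolx [0.2781 0.9605 0.0038]
```

View pics/w_n.png

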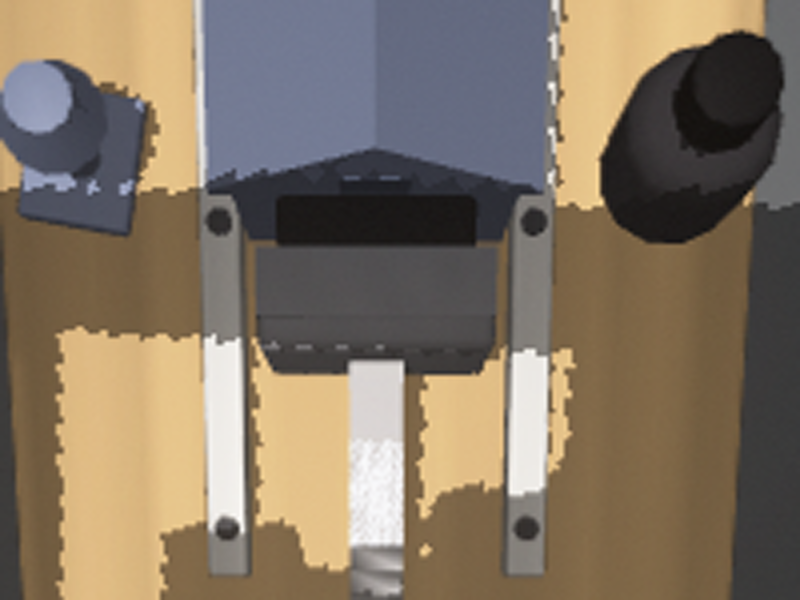

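Emit:
move_arm --series '[{"delta_pos": [-0.002, 0, 0], "roll": 0}, {"delta_pos": [-0.002, 0, 0], "roll": 0}, {"delta_pos": [-0.002, 0, 0], "roll": 0}, {"delta_pos": [0, 0, 0], "roll": 0}]'

```text
clock: 11.62
tcp_pos: [0.5373, -0.1251, 0.1541]
orientation: [0.0, 0.799, 0.601, 0.002]
contact_force: [2.1, 5.7, 6.5]
finger_gap: 0.004
```

```bash
python3 -c "
from look import *
look('o');crop('o')"
```

```text
t 11.62 tcp clamp mm [ 17.4  -1.2 154.1] F clamp [6.0, -0.4, 6.5] gap 0.4 toolx [0.2784 0.9605 0.003 ]
```

View pics/w_o.png

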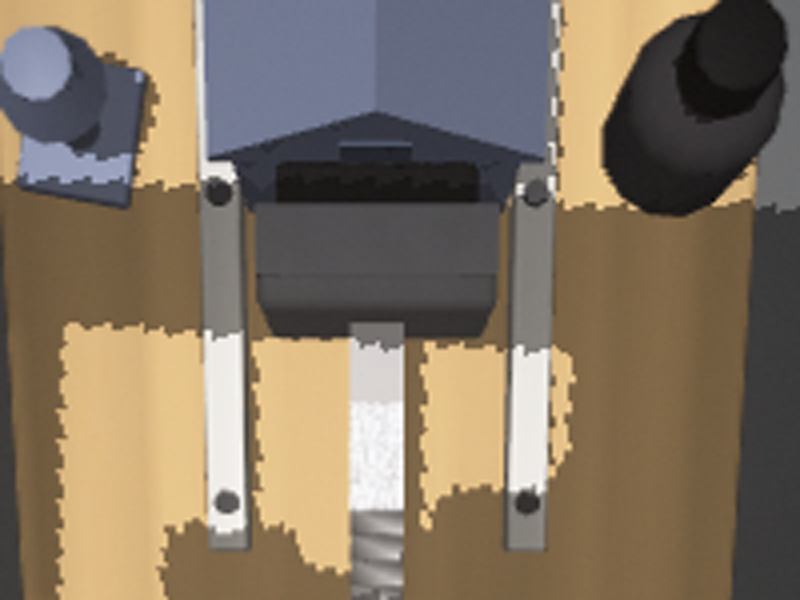

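```bash
python3 -c "
from look import *
for t,a,b in (('l',101,153),('m',312,363),('n',196,246),('o',162,203)):
  pads([((315,a/3.75),.0545),((315,b/3.75),.0545)],t)
d,s=pickle.load(open('wrist_o.pkl','rb'));c=d['frame'][25:75,270:360,::-1];cv2.imwrite('pics/o2.png',cv2.resize(c,None,fx=8,fy=8,interpolation=cv2.INTER_NEAREST))
d,s=pickle.load(open('side_o.pkl','rb'));c=d['frame'][220:300,270:350,::-1];cv2.imwrite('pics/o3.png',cv2.resize(c,None,fx=7,fy=7,interpolation=cv2.INTER_CUBIC))
"
```

```text
(315, 26.933333333333334) [152.1   0.2  54.5]
(315, 40.8) [143.6   0.2  54.5]
(315, 83.2) [152.5   1.3  54.5]
(315, 96.8) [143.6   1.3  54.5]
(315, 52.266666666666666) [159.2   0.3  54.5]
(315, 65.6) [150.7   0.3  54.5]
(315, 43.2) [158.5   0.2  54.5]
(315, 54.13333333333333) [151.6   0.2  54.5]
```

View pics/o2.png

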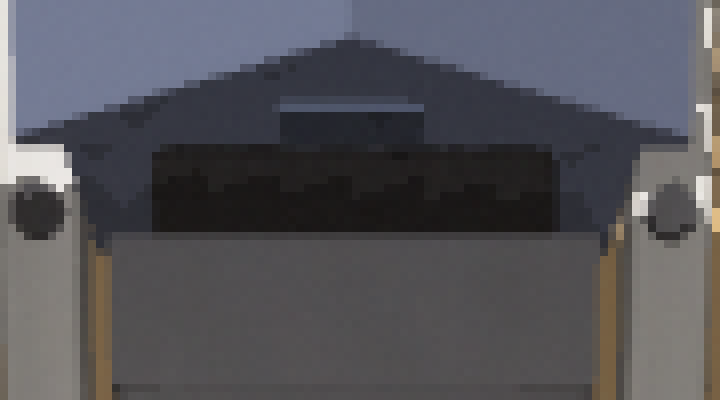

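View pics/o3.png

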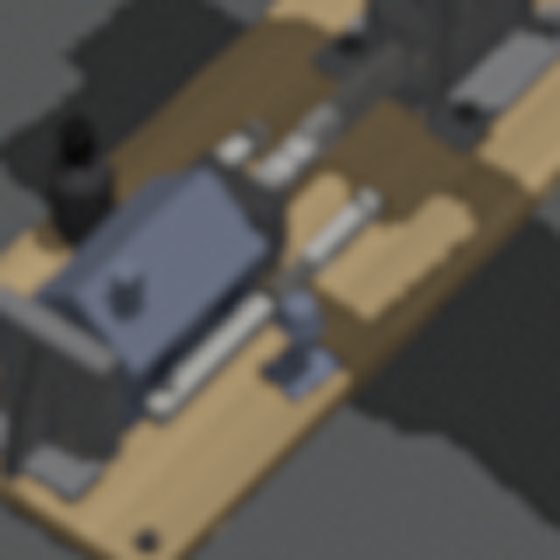

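Emit:
move_arm --series '[{"delta_pos": [-0.002, 0, 0], "roll": 0}, {"delta_pos": [-0.002, 0, 0], "roll": 0}, {"delta_pos": [-0.001, 0, 0], "roll": 0}, {"delta_pos": [0, 0, 0], "roll": 0}, {"delta_pos": [0, 0, 0], "roll": 0}]'

```text
clock: 12.18
tcp_pos: [0.5363, -0.1286, 0.1543]
orientation: [-0.0, 0.799, 0.601, 0.003]
contact_force: [1.9, 8.4, 6.4]
finger_gap: 0.006
```

```bash
python3 -c "
from look import *
look('p');crop('p')
d,s=pickle.load(open('wrist_p.pkl','rb'));c=d['frame'][10:70,270:360,::-1];cv2.imwrite('pics/p2.png',cv2.resize(c,None,fx=8,fy=8,interpolation=cv2.INTER_NEAREST))
"
```

```text
t 12.18 tcp clamp mm [ 13.7  -1.2 154.3] F clamp [8.6, 0.5, 6.4] gap 0.5 toolx [0.2775 0.9607 0.0052]
```

View pics/p2.png

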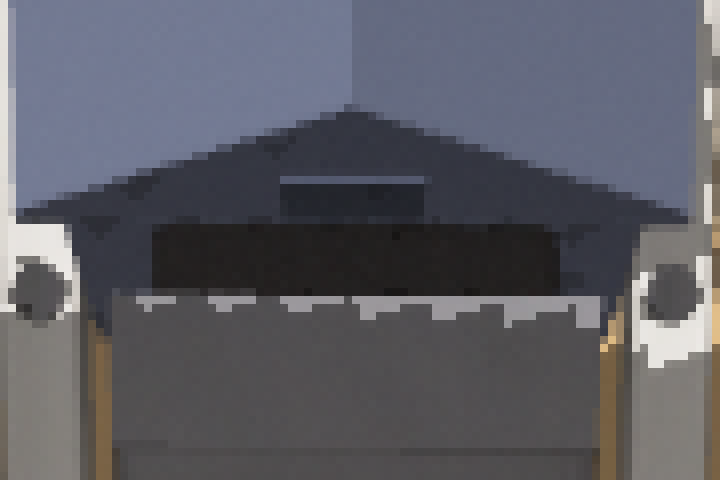

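View pics/scene_p.png

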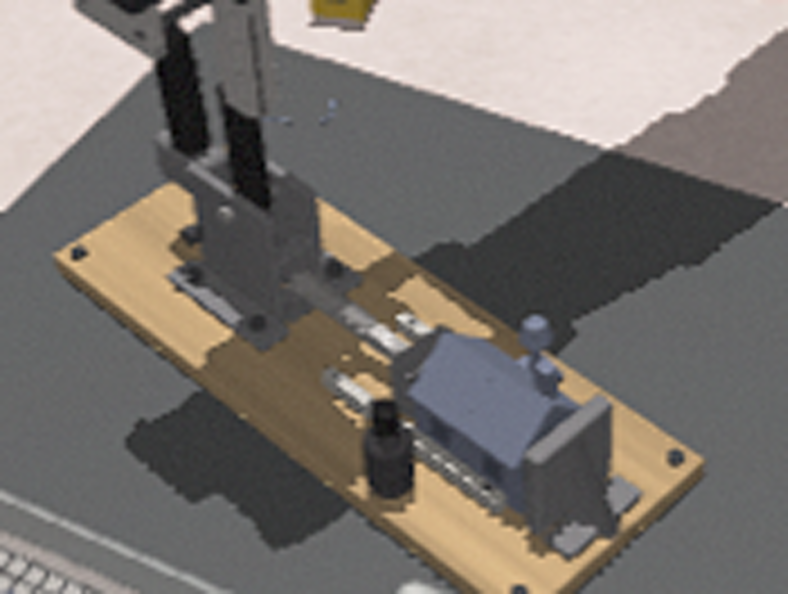

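Emit:
move_arm --series '[{"delta_pos": [-0.002, 0, 0], "roll": 0}, {"delta_pos": [-0.002, 0, 0], "roll": 0}, {"delta_pos": [0, 0, 0], "roll": 0}, {"delta_pos": [0, 0, 0], "roll": 0}, {"delta_pos": [0, 0, 0], "roll": 0}]'

```text
clock: 12.75
tcp_pos: [0.5353, -0.1319, 0.1544]
orientation: [-0.001, 0.799, 0.601, 0.003]
contact_force: [2.7, 9.4, 6.3]
finger_gap: 0.008
```

```bash
python3 -c "
from look import *
look('q');crop('q')
d,s=pickle.load(open('wrist_q.pkl','rb'));c=d['frame'][10:70,270:360,::-1];cv2.imwrite('pics/q2.png',cv2.resize(c,None,fx=8,fy=8,interpolation=cv2.INTER_NEAREST))
"
```

```text
t 12.75 tcp clamp mm [ 10.4  -1.2 154.4] F clamp [9.8, 0.1, 6.3] gap 0.8 toolx [0.2771 0.9608 0.0063]
```

View pics/q2.png

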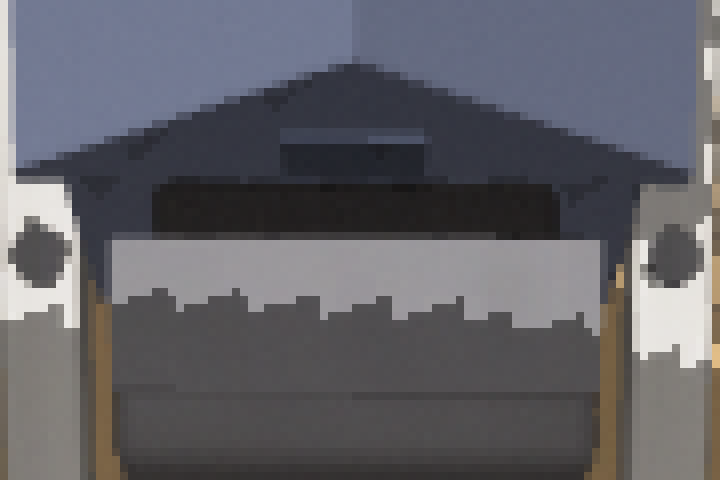

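View pics/scene_q.png

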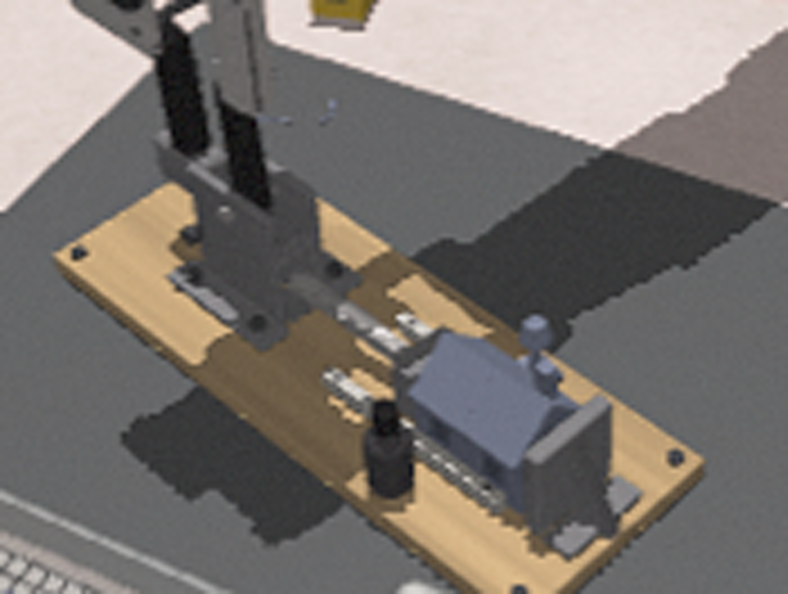

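Emit:
move_arm --series '[{"delta_pos": [0, 0, 0], "roll": 0}, {"delta_pos": [0, 0, 0], "roll": 0}, {"delta_pos": [0, 0, 0], "roll": 0}, {"delta_pos": [0, 0, 0], "roll": 0}, {"delta_pos": [0, 0, 0], "roll": 0}]'

```text
clock: 13.32
tcp_pos: [0.5353, -0.1319, 0.1544]
orientation: [-0.001, 0.799, 0.601, 0.003]
contact_force: [2.1, 10.8, 6.1]
finger_gap: 0.001
```

Emit:
move_arm --series '[{"delta_pos": [0, 0, 0], "roll": 0}, {"delta_pos": [0, 0, 0], "roll": 0}, {"delta_pos": [0, 0, 0], "roll": 0}, {"delta_pos": [0, 0, 0], "roll": 0}, {"delta_pos": [0, 0, 0], "roll": 0}]'

```text
clock: 13.73
tcp_pos: [0.5353, -0.1319, 0.1544]
orientation: [-0.001, 0.799, 0.601, 0.003]
contact_force: [1.8, 9.7, 7.1]
finger_gap: 0.005
```

```bash
python3 -c "
from look import *
look('r')
pads([((315,32.9),.0545),((315,39.9),.0545)],'q')
d,s=pickle.load(open('wrist_r.pkl','rb'));c=d['frame'][0:70,270:360,::-1];cv2.imwrite('pics/r2.png',cv2.resize(c,None,fx=8,fy=8,interpolation=cv2.INTER_NEAREST))
"
```

```text
t 13.73 tcp clamp mm [ 10.4  -1.2 154.4] F clamp [9.9, 0.9, 7.1] gap 0.5 toolx [0.277  0.9609 0.0063]
(315, 32.9) [158.4   0.4  54.5]
(315, 39.9) [154.    0.4  54.5]
```

View pics/r2.png

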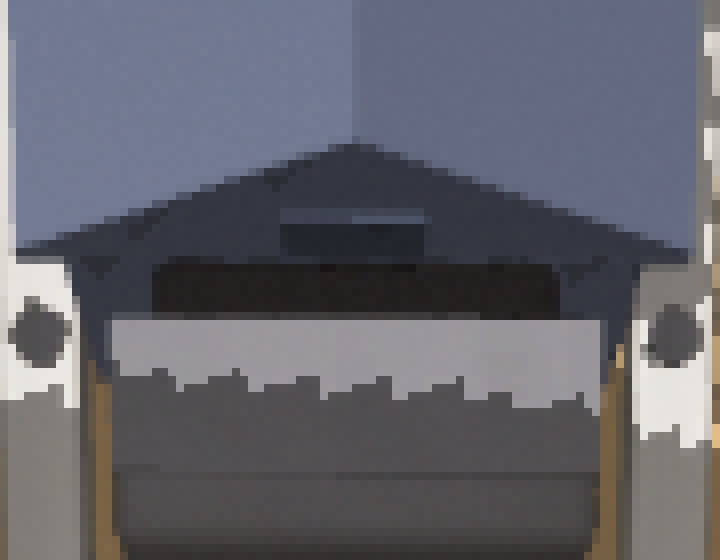

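View pics/side_r.png

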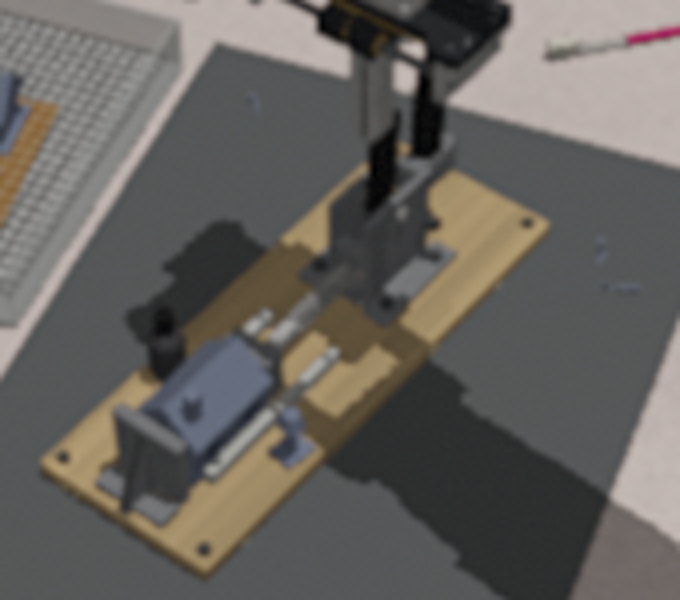

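Stable: the pad sticks out 7 rows, against about 13.5 unloaded, so it is half way in. The seam is shut and the trigger is held at about 10 N.

```bash
python3 -c "
from bench import *
print(hand_in())"
```

```text
the job is handed in; nothing more can be done
None
```

I pumped the clamp until the seam shut, pressed the pad about half way into its cup, and handed in at about 13.9 s with the trigger still held pulled in. `hand_in()` gave no verdict, so the result below rests on my last checks.

**What I did:**
- **First two pulls:** I gripped the blade from the sides. The pads slipped backwards on the blade, even with the grip raised from 40 to 60 N. The bar advanced from about 40 to 60 mm.
- **Third pull:** I set the closed fingers in front of the blade and pulled with them instead. This brought the pad up to the near half and the bar to about 75 mm.
- **Last pull:** A slow pull shut the seam and loaded the pad.

**Last checks:**
- **Pad:** It stuck out about 7 pixel rows, against about 13.5 unloaded. That is roughly 5 mm pressed in, or about 15 N, and it stayed the same over one second of holding.
- **Seam and prints:** Both outside views show the seam shut and the halves upright and in line. The bottle and lamp post beside the rails look unmoved; I did not recheck the other bystanders after the start.
- **Trigger:** The pull on it held steady at about 10 N along the bar, with the trigger well past 0.05 rad.

**Where the checks disagreed:** The force reading along the bar was lower than the roughly 16 N expected at the grip point. The fingers press the blade at a different height, and there was a further 6 to 7 N vertical force, so I trusted the picture of the pad more.

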